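# Load the spare cells and hold the battery cover home for screwing

## Task

Lay the two spare cells from the bench into the two empty bays of the yellow instrument, the same way round as the cell already in it (nub to the red contact), and leave that cell where it is. Then fit the grey cover: push its tongue in under the instrument's lip until it stops, press it down flat onto its seat against the sprung contact pins, and finish while still holding it pressed home, ready to be screwed. Do not disturb the other things on the bench.

Things in the scene. Friction and masses are not known exactly. Their poses are not given: they have to be found in the camera images.
- instrument: yellow handheld instrument lying face down, fixed, 110 (x) x 206 (y) x 44 mm; origin on the bench below the middle of its open battery compartment; x runs towards the lip, y along the row of cells towards the head (sound slots), z up. Compartment 68 (x) x 126 (y) mm, floor at z 14 mm; the near and side rim, the cover's seat, at z 33 mm. Cheeks at y = +-72 mm rise to z 40 to 42 mm
- lip (a point): middle of the lip's front edge, on its underside: instrument x 36, y 0, z 40.5 mm. The lip overhangs from x 36 to 43 mm over the whole width (+-72 mm in y), top at z 44 mm; below it the seat goes on as a ledge at z 33 mm, and at x 43 mm a wall stops the cover's tongue
- bay_1 (a point): centre of where the cell lies in bay 1 (y = -42 mm of the instrument, 8.5 mm above the floor); axes as the instrument. The bays form one row at x = 0, each 40 mm long between partitions 6 mm high; saddles 4 mm high on either side, 9.4 to 12.6 mm from the middle, keep the cell from rolling; 25 mm of room beside a cell (in x) for fingers
- bay_2 (a point): the same for bay 2 (the middle one, y = 0)
- bay_3 (a point): the same for bay 3 (y = +42 mm)
- bay_1_plus (a point): place of the cell's plus end in bay 1, 17.25 mm from the bay centre along the instrument's +y, just before a flat steel contact with a red bezel; at the bay's other end is a thin coil spring, which gives way freely (no force to speak of)
- bay_2_plus (a point): the same for bay 2
- bay_3_plus (a point): the same for bay 3
- old_cell_center (a point): lithium cell, a cylinder 17 mm in diameter and 34.5 mm long, blue wrap, white band and small steel nub at its plus end, flat steel minus end. The one already in the instrument, in any of the three bays. Point: centre; +y of its axes points to its plus end
- old_cell_plus (a point): plus end (tip of the nub) of that cell
- spare_a_center (a point): lithium cell, a cylinder 17 mm in diameter and 34.5 mm long, blue wrap, white band and small steel nub at its plus end, flat steel minus end. Spare, lying on the bench to the left, 20 g. Point: centre, 8.5 mm above what it lies on; +y of its axes points to its plus end (its x and z may be turned about that axis)
- spare_a_plus (a point): plus end (tip of the nub) of spare a
- spare_b_center (a point): the second spare, like spare a
- spare_b_plus (a point): plus end of spare b
- cover_grip (a point): grey battery cover, a plate 84.5 (x) x 138 (y) x 7 mm, 80 g, with a ribbed grip bar on top, 12 (x) x 48 (y) x 13 mm. Point: middle of the bar, 13.5 mm above the cover's underside. +x points to the tongue, a 3 mm thick full-width edge at underside level, its tip 49 mm from the point; the thick plate ends 40.5 mm from it in +x and 44 mm in -x
- cover_seat (a point): point on the cover's underside, 6 mm in +x from the bar's middle and 13.5 mm below it; with the cover home it lies at x = 0, y = 0, z = 33 mm of the instrument, the axes agreeing
- pin_left (a joint): sprung brass contact pin in the instrument's near rim (at x = -42.5, y = +30 mm), m: 0 standing 3 mm proud of the rim (z 36 mm), 0.003 pressed level with the rim; about 1.7 N to start it, 5 N when level, so both pins together push the cover up with about 10 N
- pin_right (a joint): the same at y = -30 mm
- grease_tube: bystander: yellow and white grease tube
- tape_roll: bystander: roll of brown tape, 86 mm
- air_blower: bystander: green rubber air blower
- cutters: bystander: red-handled side cutters

How it is judged:
By the outcome, as a careful person would: the job done as asked, in the order asked, and still so for the second after the job is handed in, while the arm keeps its last pose, push and grip.
It also fails if it takes over 64 s, if anything falls off the work surface, if the arm or the gripper's body presses on something with over 40 N, if the wrist force passes 120 N, or if a joint passes its speed limit or range.

## Robot

A 7-joint arm with a two-finger parallel gripper is mounted at the origin on a cart in front of the work surface, level with it; the furniture and walls round the work are solid. World frame = base frame: x ahead of the robot, y to its left, z up, the work surface at z = 0. Lengths are in mm, angles in rad, forces in N, time in s.
With the tool pointing down it reaches from about 400 to 875 mm from the base axis. Payload 4.4 kg.
Tool frame: the origin (TCP) lies where the fingers leave the gripper's body, on its centre line; the fingertips stand 73 mm ahead of it and the grasp point (between the pads) lies 54 mm ahead of it; z points along the fingers, y is the line along which they close (so a half turn about z gives the same grasp; the last joint's range is limited). The gripper opens to 85 mm and grips with 20 to 120 N. Pads are 22 mm wide; open, the fingers measure 114 mm over their backs; the gripper's body (76 mm by 85 mm) begins 54 mm behind the grasp point. The pads swing forward as they close: fully open they stand 13 mm farther back than shut.
Start: joints at [1.272, 0.628, 0.038, 1.517, -0.027, 0.996, -0.02], TCP at [149.981, -632.473, 303.913] pointing down, gripper open.
Joint ranges: [-3.06, 3.06], [-0.37, 2.12], [-1.25, 1.32], [0.18, 2.47], [-1.1, 4.24], [0.23, 1.98], [-2.94, 2.94]. Speed limits (rad/s): [2.57, 2.57, 3.14, 3.14, 3.14, 3.14, 3.14].

## Interface

Orientations are given as [roll, pitch, yaw] about the fixed x, y, z axes, in that order (R = Rz(yaw) Ry(pitch) Rx(roll)).
In Python, from cell import ctrl gives the robot as it stands.
- The arm moves only by the tool send_rows, never from a script. Its argument "rows" is a list that holds one entry, the list of rows, each a list of 6 numbers: the shift along the tool's x, y, z in cm, then the turn, a rotation vector about the tool's x, y, z in rad. In form: [[[tx, ty, tz, wx, wy, wz], ...]]. A call has 1 to 10 rows; each row is the pose to reach, as a shift and turn from the pose commanded when the call began, along the tool's axes at that moment; what a row does not reach only later rows make up. A row lasts 1/10 s, in which the tool goes at most 50 mm and 8.59 degrees, less where a joint would pass 70% of its speed; a pose out of reach is approached as far as the arm can. A call with a gripper value outside its range is refused whole. "grip" is the closure in counts, from 0 (fully open) to 255 (shut), set as the call begins (left out, the last holds). The fingers move at their own pace and stop on an object; the grip force is fixed at half the most. Time passes only in rows, so rows that repeat a pose let the fingers close. It gives the time, the measured TCP pose, the force, the opening and the grip force at its end, in the units of the state.
- ctrl.read_state(): the state, without advancing time (a new reading comes with each control period).
- ctrl.get_image(name): name is "scene" or "top" or "wrist"; returns a dict with "pixels" (400x640x3 uint8, red, green, blue), "fx", "fy", "cx", "cy" (pixels), "extrinsics" (4x4, takes a point from camera to world coordinates); the wrist camera has in their place "mount" (4x4, takes a point from camera to tool coordinates, whose origin is the TCP and whose axes are the flange's). Camera axes: x right, y up, looking along -z (the intrinsics and any distortion apply to the point x, -y, -z); pixel columns grow to the right and rows downward; lengths in mm; the calibration is good to about 2 mm. The wrist camera is an equidistant fisheye: a pixel r from the principal point sees the ray r / f radians off the axis. A picture is of the moment at which its call begins: read the wrist's pose just before it. There is no depth.
- ctrl.finish_job(): hands the job in; it is judged then, once.
The state is a dict: "clock": time; "qpos": joint angles; "qd": joint speeds; "tau": joint torques, N m; "eef_pos": TCP position; "tool_rot": TCP orientation; "force": force on the tool from outside, world axes, zero at the start; "torque": the same for the moment, N m; "width": finger opening in mm; "gripper_force": force on a finger pad.
Only numpy, scipy, OpenCV 4.12 (cv2) and the standard library are available. Lean on these libraries where they do the work, as an engineer would, in place of code of your own. Each camera call takes 0.05 s, during which the arm holds its last target. There are 200 camera calls.

## Working session

There is one attempt and no reset: what is moved stays moved. The work goes in short steps, Python scripts to look and compute and a tool call to move; the robot and the scene stay as the last step left them, time stands still between calls to the robot, and variables do not carry over. Pictures are saved under pics/ and viewed, at most 10 in all, crops included, and the job is handed in when it is done.

Besides the shell and the picture viewer there is one more tool, called after "Request:" in YAML: its name, and indented under it one key for each argument. send_rows: Moves the arm, as the interface text tells. Its arguments: {"type":"object","properties":{"rows":{"type":"array","items":{"type":"array","items":{"type":"array","items":{"type":"number"}}}},"grip":{"type":"number"}},"required":["rows"]}

```bash
mkdir -p pics; ls
cat > h.py <<'E'
import numpy as np, cv2
from scipy.spatial.transform import Rotation as R
from cell import ctrl
def save(im,n): cv2.imwrite('pics/'+n,im[:,:,::-1])
E
python3 - <<'E'
from h import *
s=ctrl.read_state();print(s)
for n in ("top","scene"):
    d=ctrl.get_image(n);np.save(n+'.npy',d,allow_pickle=True);save(d['pixels'],n+'.png')
    print({k:v for k,v in d.items() if k!='pixels'})
E
```

```text
pics
{'clock': 0.0, 'qpos': array([ 1.27220393,  0.62931995,  0.03842987,  1.51836542, -0.02699493,
        0.99628101, -0.02003129]), 'qd': array([ 0.00122564,  0.00135769, -0.00038024, -0.00028434, -0.00030133,
       -0.00058771, -0.00144329]), 'tau': array([ 1.47858507e-03, -5.63416314e+01,  1.22635368e+00, -1.93453950e+01,
        1.08479586e-02,  1.04887705e-02,  1.03488051e-05]), 'eef_pos': array([ 149.8765884 , -631.99097013,  303.00652275]), 'tool_rot': array([-3.13973665e+00,  2.02072537e-05,  2.32773725e-01]), 'force': array([ 0.6195499 , -0.16364514, -0.33013792]), 'torque': array([-0.0084356 ,  0.01210739,  0.04156477]), 'gripper_force': 0.0, 'width': 85.45098026642134}
{'fx': 494.6450106383418, 'fy': 494.6450106383418, 'cx': 312.45601584221174, 'cy': 203.18038445249667, 'extrinsics': array([[ 2.43261922e-03,  9.84892586e-01, -1.73149288e-01,
         2.89625496e+02],
       [-9.99876180e-01,  5.08753864e-03,  1.48909713e-02,
         2.02765293e+01],
       [ 1.55469109e-02,  1.73091625e-01,  9.84783013e-01,
         1.47123963e+03],
       [ 0.00000000e+00,  0.00000000e+00,  0.00000000e+00,
         1.00000000e+00]])}
{'fx': 424.597257107995, 'fy': 424.597257107995, 'cx': 319.610855694437, 'cy': 203.26397392345757, 'extrinsics': array([[-7.17047082e-01,  5.20174226e-01, -4.63963638e-01,
        -2.71365088e+01],
       [-6.97021396e-01, -5.33053390e-01,  4.79599058e-01,
         5.98296369e+02],
       [ 2.15767905e-03,  6.67287687e-01,  7.44796943e-01,
         9.91717180e+02],
       [ 0.00000000e+00,  0.00000000e+00,  0.00000000e+00,
         1.00000000e+00]])}
```

View pics/top.png

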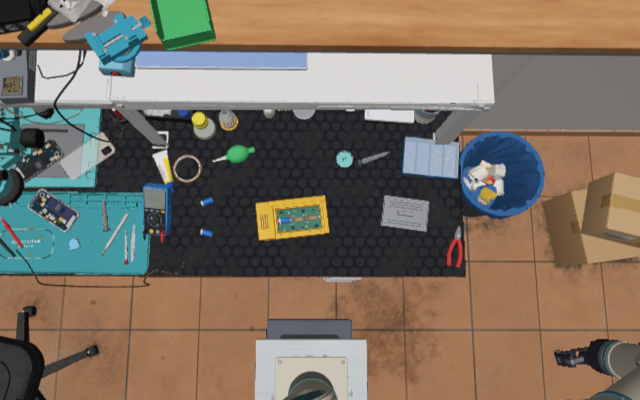

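View pics/scene.png

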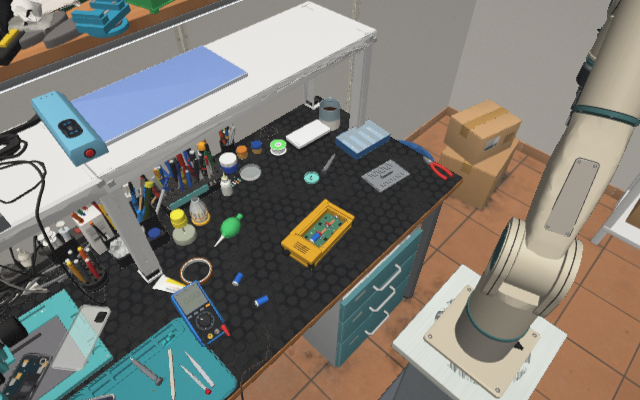

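The top picture shows the instrument near (292,217), head to the left; the spares near (207,201) and (205,233); the cover near (405,213). I'll enlarge these.

Run:
```python
from h import *
t=np.load('top.npy',allow_pickle=True).item()['pixels']; s=np.load('scene.npy',allow_pickle=True).item()['pixels']
z=lambda im,x,y,w,h,k: cv2.resize(im[y:y+h,x:x+w],None,fx=k,fy=k,interpolation=cv2.INTER_CUBIC)
A=z(t,250,190,84,55,5)   #420x275
B=z(t,375,190,60,55,5)   #300x275
C=z(t,190,190,36,55,5)   #180x275 
D=z(s,275,195,84,75,4)  #336x300
E=z(s,225,265,50,50,4)
def pad(l):
    H=max(i.shape[0] for i in l); return np.hstack([cv2.copyMakeBorder(i,0,H-i.shape[0],0,0,0) for i in l])
r1=pad([A,B]); r2=pad([C,D,E]); W=max(r1.shape[1],r2.shape[1])
im=np.vstack([cv2.copyMakeBorder(r,0,0,0,W-r.shape[1],0) for r in(r1,r2)])
print(im.shape);save(im,'crop1.png')
```

```text
(575, 720, 3)
```

View pics/crop1.png

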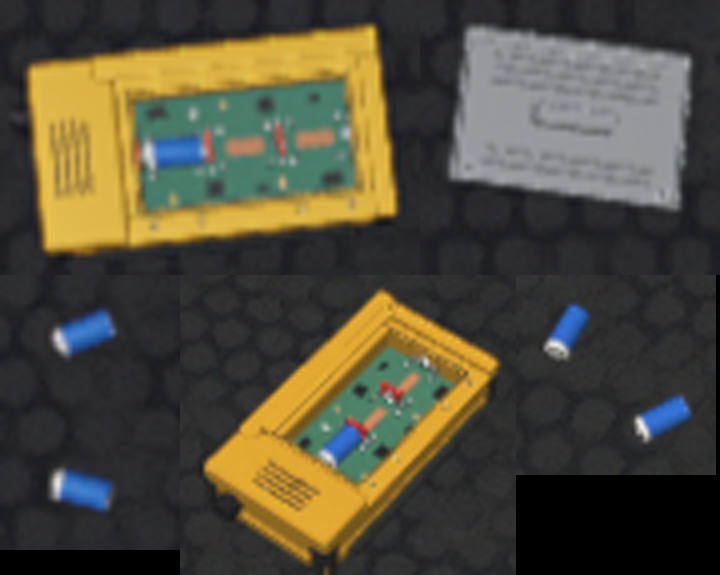

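```bash
cat >> h.py <<'E'
def ray(d,u,v):
    T=d['extrinsics'];c=T[:3,:3]@np.array([(u-d['cx'])/d['fx'],-(v-d['cy'])/d['fy'],-1]);return T[:3,3],c
def px(d,u,v,z):
    o,c=ray(d,u,v);return o+c*(z-o[2])/c[2]
def wrist():
    s=ctrl.read_state();d=ctrl.get_image('wrist');T=np.eye(4);T[:3,:3]=R.from_euler('xyz',s['tool_rot']).as_matrix();T[:3,3]=s['eef_pos']
    d['extrinsics']=T@d['mount'];return d
def wpx(d,u,v,z):
    f=d['fx'];a=np.array([u-d['cx'],v-d['cy']]);r=np.hypot(*a);th=r/f
    k=np.sin(th)/max(r,1e-9);c=d['extrinsics'][:3,:3]@np.array([a[0]*k,-a[1]*k,-np.cos(th)]);o=d['extrinsics'][:3,3]
    return o+c*(z-o[2])/c[2]
def wproj(d,P):
    T=np.linalg.inv(d['extrinsics']);p=T[:3,:3]@np.array(P,float)+T[:3,3]
    th=np.arctan2(np.hypot(p[0],p[1]),-p[2]);ph=np.array([p[0],-p[1]])/max(np.hypot(p[0],p[1]),1e-9)
    return np.array([d['cx'],d['cy']])+d['fx']*th*ph
def move(pos,yaw,rp=(np.pi,0)):
    "shift cm and rotvec from the present pose"
    s=ctrl.read_state();R0=R.from_euler('xyz',s['tool_rot']);Rt=R.from_euler('xyz',[rp[0],rp[1],yaw])
    dp=R0.inv().apply(np.array(pos)-s['eef_pos'])/10;w=(R0.inv()*Rt).as_rotvec()
    print('move',np.round(dp,2),np.round(w,3),'steps',np.ceil(max(np.linalg.norm(dp)/5,np.degrees(np.linalg.norm(w))/8.59)))
E
python3 - <<'E'
from h import *
t=np.load('top.npy',allow_pickle=True).item()
q=lambda n,x,y,z:print(n,np.round(px(t,*( x,y),z),1))
A=lambda x,y:(250+x/5,190+y/5); B=lambda x,y:(375+(x-420)/5,190+y/5); C=lambda x,y:(190+x/5,190+(y-275)/5)
q('oldplus',*A(144,153),22.5);q('oldminus',*A(207,150),22.5)
q('b1red',*A(280,140),18);
for p in [(28,65),(376,26),(398,214),(45,252)]: q('inst corner',*A(*p),42)
for p in [(60,338),(113,324)]: q('spareTop',*C(*p),8.5)
for p in [(55,488),(111,492)]: q('spareBot',*C(*p),8.5)
for p in [(468,27),(692,55),(678,208),(450,180)]: q('cover',*B(*p),6)
E
```

```text
oldplus [491.6  97.6  22.5]
oldminus [493.6  60.5  22.5]
b1red [500.4  17.4  18. ]
inst corner [540.6 165.2  42. ]
inst corner [565.  -38.8  42. ]
inst corner [453.8 -51.4  42. ]
inst corner [430.9 153.   42. ]
spareTop [546.9 328.8   8.5]
spareTop [555.6 297.5   8.5]
spareBot [456.6 328.    8.5]
spareBot [454.4 294.9   8.5]
cover [ 572.3 -220.     6. ]
cover [ 555.8 -355.3    6. ]
cover [ 462.8 -343.3    6. ]
cover [ 479. -207.    6.]
```

Run:
```python
from h import *
move([500,-280,300],1.45)
d=ctrl.get_image('wrist');print({k:np.round(v,3) for k,v in d.items() if k!='pixels'})
```

```text
move [ 42.19 -26.17   0.35] [-2.000e-03 -1.000e-03 -1.217e+00] steps 10.0
{'fx': np.float64(309.707), 'fy': np.float64(309.707), 'cx': np.float64(321.518), 'cy': np.float64(200.367), 'mount': array([[-1.0000e-03,  9.4800e-01,  3.1900e-01,  8.1914e+01],
       [ 1.0000e+00,  1.0000e-03, -1.0000e-03, -2.4600e-01],
       [-1.0000e-03,  3.1900e-01, -9.4800e-01, -7.1027e+01],
       [ 0.0000e+00,  0.0000e+00,  0.0000e+00,  1.0000e+00]])}
```

Request:
send_rows:
  rows:
    - [[4.4, -2.6, 1, 0, 0, -0.13], [8.8, -5.2, 2, 0, 0, -0.26], [13.2, -7.8, 3, 0, 0, -0.39], [17.6, -10.4, 4, 0, 0, -0.52], [22, -13, 5, 0, 0, -0.65], [26.4, -15.6, 6, 0, 0, -0.78], [30.8, -18.2, 7, 0, 0, -0.91], [35.2, -21, 8, 0, 0, -1.04], [39.6, -24, 9, 0, 0, -1.17], [42.5, -28, 10.4, 0, 0, -1.217]]

```text
clock: 1.15
eef_pos: [491.0, -280.0, 205.3]
tool_rot: [3.139, 0.0, 1.453]
force: [0.4, 0.2, -0.1]
width: 85.6
gripper_force: 0.0
```

Request:
send_rows:
  rows:
    - [[0, 0, 0, 0, 0, 0], [0, 0, 0, 0, 0, 0], [0, 0, 0, 0, 0, 0]]

```text
clock: 1.45
eef_pos: [487.8, -282.1, 205.4]
tool_rot: [-3.141, 0.001, 1.448]
force: [-0.1, -0.3, 0.1]
width: 85.7
gripper_force: 0.0
```

Run:
```python
from h import *
s=ctrl.read_state();print(s['clock'],s['eef_pos'],s['tool_rot'],s['force'])
d=wrist();np.save('w1.npy',d,allow_pickle=True)
move([500,52,200],1.69)
```

```text
1.45 [ 487.83663995 -282.09665187  205.41780317] [-3.14083951e+00  1.01707389e-03  1.44790934e+00] [-0.07405355 -0.34126923  0.05817039]
move [33.35 -2.91  0.51] [-0.001  0.001 -0.243] steps 7.0
```

Request:
send_rows:
  rows:
    - [[4.8, -0.4, 0.5, 0, 0, -0.04], [9.6, -0.8, 0.5, 0, 0, -0.08], [14.4, -1.2, 0.5, 0, 0, -0.12], [19.2, -1.6, 0.5, 0, 0, -0.16], [24, -2, 0.5, 0, 0, -0.2], [28.8, -2.5, 0.5, 0, 0, -0.243], [33.3, -2.9, 0.5, 0, 0, -0.243], [33.3, -2.9, 0.5, 0, 0, -0.243], [33.3, -2.9, 0.5, 0, 0, -0.243], [33.3, -2.9, 0.5, 0, 0, -0.243]]

```text
clock: 2.5
eef_pos: [500.2, 50.7, 200.5]
tool_rot: [-3.141, 0.002, 1.689]
force: [-0.4, 0.2, 0.0]
width: 85.4
gripper_force: 0.0
```

Run:
```python
from h import *
s=ctrl.read_state();print(s['clock'],s['eef_pos'],s['tool_rot'])
d=wrist();np.save('w2.npy',d,allow_pickle=True)
move([505,312,200],1.6)
```

```text
2.5 [500.16668769  50.72862884 200.54958187] [-3.14143519e+00  1.51912301e-03  1.68905028e+00]
move [2.59e+01 3.55e+00 1.00e-02] [-0.     0.001  0.089] steps 6.0
```

Request:
send_rows:
  rows:
    - [[4.8, 0.7, 0, 0, 0, 0.09], [9.6, 1.3, 0, 0, 0, 0.09], [14.4, 2, 0, 0, 0, 0.09], [19.2, 2.6, 0, 0, 0, 0.09], [24, 3.5, 0, 0, 0, 0.09], [25.9, 3.5, 0, 0, 0, 0.09], [25.9, 3.5, 0, 0, 0, 0.09], [25.9, 3.5, 0, 0, 0, 0.09], [25.9, 3.5, 0, 0, 0, 0.09]]

```text
clock: 3.45
eef_pos: [504.2, 311.3, 200.3]
tool_rot: [-3.141, 0.002, 1.599]
force: [0.5, -0.1, -0.7]
width: 85.4
gripper_force: 0.0
```

Run:
```python
from h import *
s=ctrl.read_state();print(s['clock'],s['eef_pos'],s['tool_rot'])
d=wrist();np.save('w3.npy',d,allow_pickle=True)
w=[np.load(f'w{i}.npy',allow_pickle=True).item() for i in(1,2,3)]
P=[[wproj(w[0],[518,-281,10])],[wproj(w[1],[500,52,33])],[wproj(w[2],[551,313,8]),wproj(w[2],[455,311,8])]];print(P)
z=lambda im,c,wd,h,k: cv2.resize(im[int(c[1]-h/2):int(c[1]+h/2),int(c[0]-wd/2):int(c[0]+wd/2)],None,fx=k,fy=k,interpolation=cv2.INTER_CUBIC)
save(np.hstack([w[0]['pixels'][:, 120:520],w[1]['pixels'][:,120:520]]),'w12.png')
save(cv2.resize(w[2]['pixels'],(800,500)),'w3.png')
```

```text
3.45 [504.2395617  311.29316574 200.27135325] [-3.14136392e+00  2.31428128e-03  1.59862503e+00]
[[array([355.08173962, 186.95574175])], [array([321.81900449, 200.58178427])], [array([373.92286729, 192.43968719]), array([267.0359961 , 191.79129582])]]
```

View pics/w12.png

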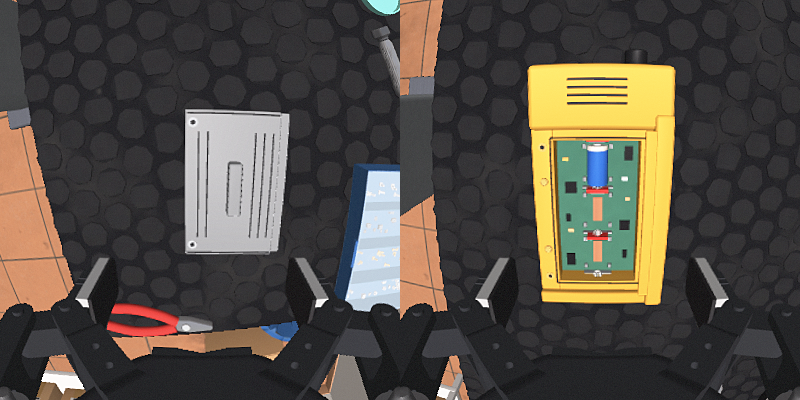

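View pics/w3.png

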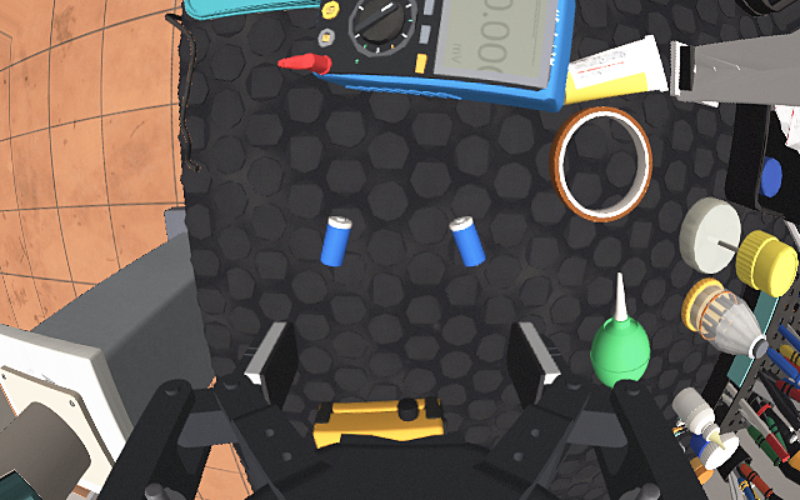

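Cover: tongue step is on its right (+x) edge, screw holes left, bar at about (234,188). Instrument: old cell in bay 3, white end up to the head; both spares have white ends up (+y), at about (336,242) and (468,242) in the enlarged view.

Run:
```python
from h import *
w=[np.load(f'w{i}.npy',allow_pickle=True).item()['pixels'] for i in(1,2,3)]
z=lambda im,x,y,wd,h,k: cv2.resize(im[y:y+h,x:x+wd],None,fx=k,fy=k,interpolation=cv2.INTER_CUBIC)
# w12 image column offset 120 ; right half offset -280
C=z(w[0],300,105,115,155,2.6*1); I=z(w[1],265,125,90,165,3); S=z(w[2],250,165,80,55,2.6) if 0 else None
C=z(w[0],300,105,112,155,2); I=z(w[1],250,120,115,190,3)
S1=z(w[2],250,165,40,55,5);S2=z(w[2],355,165,40,55,5)
left=np.hstack([I]);col=np.vstack([np.hstack([S1,S2]),cv2.copyMakeBorder(C,0,570-275-310 if 570-275-310>0 else 0,0,400-224,0)])
H=max(I.shape[0],col.shape[0])
im=np.hstack([cv2.copyMakeBorder(i,0,H-i.shape[0],0,0,0) for i in(I,col)]);print(im.shape);save(im,'crop2.png')
```

```text
(585, 745, 3)
```

View pics/crop2.png

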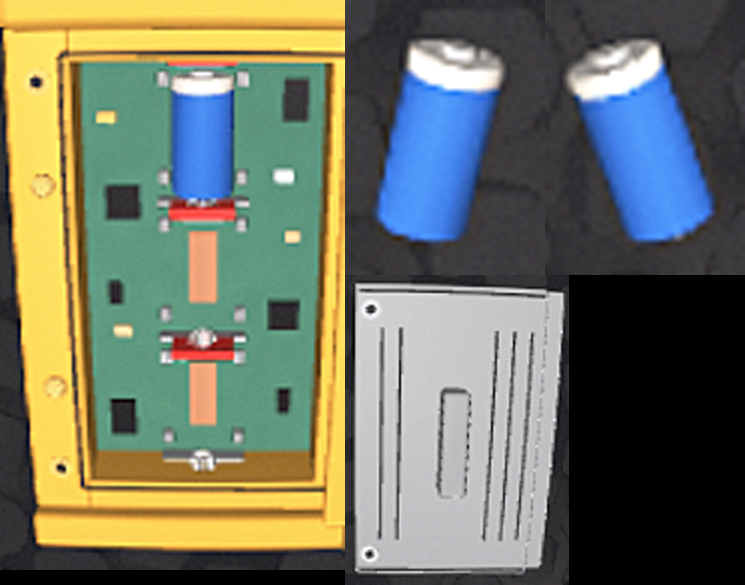

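Run:
```python
from h import *
from scipy.optimize import least_squares
w=[np.load(f'w{i}.npy',allow_pickle=True).item() for i in(1,2,3)]
I=lambda x,y,z:wpx(w[1],250+x/3,120+y/3,z); S=lambda x,y,z:wpx(w[2],(250+(x-345)/5 if x<545 else 355+(x-545)/5),165+y/5,z)
C=lambda x,y,z:wpx(w[0],300+(x-345)/2,105+(y-275)/2,z)
p1,p2=I(42,185,36),I(55,387,36);e=p1-p2;print('pins',p1,p2,np.linalg.norm(e),'yaw',np.arctan2(-e[0],e[1]))
o1,o2=I(203,90,31),I(203,200,31);print('old',o1,o2,'minus tip top');print('bez',I(202,212,20),I(203,348,20))
obs=[((-42.5,30),p1),((-42.5,-30),p2),((0,24.75),o2),((0,21),I(202,210,20)),((0,-21),I(203,346,20))]
f=lambda v:np.concatenate([[v[0]+np.cos(v[2])*a-np.sin(v[2])*b-p[0],v[1]+np.sin(v[2])*a+np.cos(v[2])*b-p[1]] for (a,b),p in obs])
r=least_squares(f,[500,50,.1]);print('inst',r.x,np.round(r.fun,1))
for n,pl,ax,mn in (('near',(457,52),((456,85),(423,228)),(428,238)),('far',(614,62),((622,95),(672,222)),(670,236))):
    P=S(*pl,8.5);a,b=S(*ax[0],8.5),S(*ax[1],8.5);u=(a-b)/np.linalg.norm(a-b);M=S(*mn,15)
    print(n,P,'dir',u,'yaw',np.arctan2(-u[0],u[1]),'c from plus',P-17*u,'len',(P-M)@u,'c from minus',M+17*u)
a,b=C(456,391,20),C(453,494,20);print('bar',a,b,(a+b)/2,np.linalg.norm(a-b),'yaw',np.arctan2(-(a-b)[0],(a-b)[1]))
a,b=C(371,309,7),C(369,554,7);print('holes',a,b,'yaw',np.arctan2(-(a-b)[0],(a-b)[1]))
for p in ((357,288),(547,296),(522,567),(357,570)):print('plate corner',C(*p,7))
```

```text
pins [452.26637761  63.40698475  36.        ] [459.16143294   3.67551981  36.        ] 60.12811066462404 yaw 0.11492556251424187
old [491.93043756  92.5119963   31.        ] [495.35142913  62.72734008  31.        ] minus tip top
bez [495.69989714  55.99130905  20.        ] [500.77221037  13.87932848  20.        ]
inst [4.98017102e+02 3.68816098e+01 9.56684081e-02] [ 0.6 -0.7 -0.6 -0.7  0.3 -1.2  0.4  1.2 -0.7  1.4]
near [460.26846717 326.40969211   8.5       ] dir [0.24132247 0.97044498 0.        ] yaw -0.24372836482786292 c from plus [456.16598521 309.91212739   8.5       ] len 32.98068967063651 c from minus [459.35022889 310.17064878  15.        ]
far [545.24422262 326.88822741   8.5       ] dir [-0.42541216  0.90499972  0.        ] yaw 0.43941725977497953 c from plus [552.4762293  311.50323214   8.5       ] len 32.12721936775879 c from minus [549.54806043 312.19616274  15.        ]
bar [ 519.59248589 -256.94834699   20.        ] [ 514.01506782 -303.32234356   20.        ] [ 516.80377686 -280.13534528   20.        ] 46.70819146702713 yaw -0.1196954568185142
holes [ 487.87293664 -219.16140412    7.        ] [ 471.59810986 -334.73391725    7.        ] yaw -0.13989928577074767
plate corner [ 483.07179427 -209.28506995    7.        ]
plate corner [ 565.33835402 -221.42604167    7.        ]
plate corner [ 546.11787893 -352.08365401    7.        ]
plate corner [ 464.52096051 -342.82154069    7.        ]
```

Run:
```python
from h import *
move([457,310,100],1.327);move([457,310,78],1.327)
```

```text
move [-1.000e-02 -4.720e+00  1.004e+01] [0.    0.002 0.272] steps 3.0
move [-0.   -4.72 12.24] [0.    0.002 0.272] steps 3.0
```

Request:
send_rows:
  rows:
    - [[0, -2, 3, 0, 0, 0.14], [0, -4.7, 7, 0, 0, 0.27], [0, -4.7, 10, 0, 0, 0.27], [0, -4.7, 11, 0, 0, 0.27], [0, -4.7, 12, 0, 0, 0.27], [0, -4.7, 12.2, 0, 0, 0.27], [0, -4.7, 12.2, 0, 0, 0.27], [0, -4.7, 12.2, 0, 0, 0.27]]
  grip: 120

```text
clock: 4.3
eef_pos: [457.2, 313.3, 79.5]
tool_rot: [3.14, -0.002, 1.332]
force: [-0.0, -0.4, 0.0]
width: 45.3
gripper_force: 0.0
```

Run:
```python
from h import *
s=ctrl.read_state();print(s['clock'],s['eef_pos'],s['tool_rot'],s['width'])
d=wrist();save(cv2.resize(d['pixels'][100:400,170:470],None,fx=2,fy=2),'g1.png')
move([457,310,78],1.327)
```

```text
4.3 [457.23563642 313.28267549  79.50959009] [ 3.14019232e+00 -1.67703023e-03  1.33203192e+00] 45.26049565296371
move [-0.32  0.07  0.15] [ 0.001 -0.002  0.005] steps 1.0
```

View pics/g1.png

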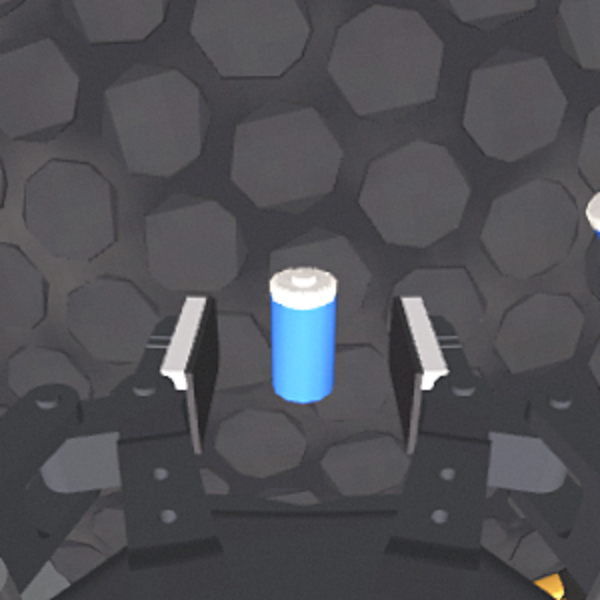

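The cell sits centred and parallel between the open fingers, nub at about (303,280), so I close.

Request:
send_rows:
  rows:
    - [[-0.2, 0, 0.15, 0, 0, 0], [-0.2, 0, 0.15, 0, 0, 0], [-0.2, 0, 0.15, 0, 0, 0], [-0.2, 0, 0.15, 0, 0, 0], [-0.2, 0, 0.15, 0, 0, 0]]
  grip: 255

```text
clock: 4.85
eef_pos: [455.9, 310.8, 77.5]
tool_rot: [3.141, 0.0, 1.333]
force: [-0.8, -1.5, 5.2]
width: 15.1
gripper_force: 59.1
```

Run:
```python
from h import *
s=ctrl.read_state();print(s['clock'],s['eef_pos'],s['tool_rot'],s['width'],s['gripper_force'],s['force'])
d=wrist();im=d['pixels'];save(cv2.resize(im[100:400,170:470],None,fx=2,fy=2),'g2.png')
for c in ((321.5,241.5),):print(wpx(d,*c,8.5))
hsv=cv2.cvtColor(im[200:340,280:360],cv2.COLOR_RGB2HSV);m=cv2.inRange(hsv,(100,120,60),(125,255,255));n=m.sum(1)/255;rows=np.where(n>12)[0]+200;print('blue rows',rows.min(),rows.max())
print('blue front edge',wpx(d,321,rows.min(),17))
move(np.array(s['eef_pos'])+[0,0,60],1.327);move([498.1,38.3,150],1.571+.117)
```

```text
4.85 [455.9139709  310.81694535  77.48829436] [3.14122075e+00 3.27695570e-04 1.33261971e+00] 15.130454392288517 59.066945258527994 [-0.79708695 -1.54825799  5.19063288]
[458.81276355 323.5744403    8.5       ]
blue rows 251 296
blue front edge [458.36412416 322.75877998  17.        ]
move [-0.  0. -6.] [0.    0.    0.006] steps 2.0
move [-25.49  10.53  -7.24] [ 0.     0.    -0.355] steps 6.0
```

Request:
send_rows:
  rows:
    - [[0, 0, -0.5, 0, 0, 0], [0, 0, -1.5, 0, 0, 0], [0, 0, -3, 0, 0, 0], [0, 0, -3, 0, 0, 0], [0, 0, -3, 0, 0, 0]]

```text
clock: 5.4
eef_pos: [456.2, 311.4, 107.8]
tool_rot: [3.141, -0.001, 1.333]
force: [0.8, -0.3, -1.0]
width: 14.8
gripper_force: 58.7
```

Run:
```python
from h import *
s=ctrl.read_state();print(s['clock'],s['eef_pos'],s['tool_rot'],s['width'],s['gripper_force'],s['force'])
d=wrist();im=d['pixels'];save(cv2.resize(im[180:330,230:410],None,fx=4,fy=4),'g3.png')
move([498.1,38.3,150],1.571+.117)
```

```text
5.4 [456.18063665 311.39158946 107.83130997] [ 3.14054600e+00 -1.32435279e-03  1.33264126e+00] 14.845125007248505 58.74809682369232 [ 0.76889348 -0.29810679 -0.99068664]
move [-25.52  10.54  -4.28] [ 0.    -0.    -0.355] steps 6.0
```

View pics/g3.png

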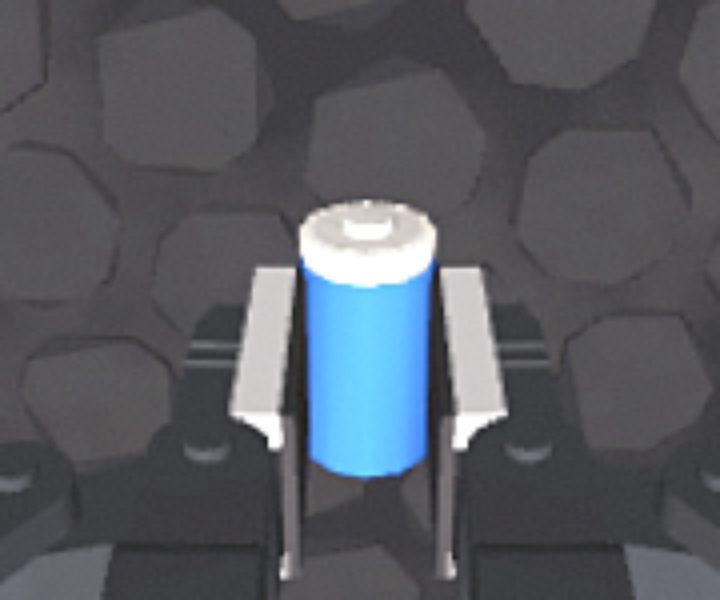

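```bash
cat >> h.py <<'E'
O=np.array([498.1,38.3]);YAW=.117
def inst(x,y): return O+[np.cos(YAW)*x-np.sin(YAW)*y,np.sin(YAW)*x+np.cos(YAW)*y]
E
python3 - <<'E'
from h import *
s=ctrl.read_state();d=wrist()
Rt=R.from_euler('xyz',s['tool_rot'])
for p,z in (((322,237),-69),((322,180+478/4),-62)):
    P=wpx(d,*p,s['eef_pos'][2]+z);print('in tool',Rt.inv().apply(P-s['eef_pos']))
print(inst(0,0),inst(0,-42))
E
```

```text
in tool [1.56047119e+01 3.32155888e-02 6.90080543e+01]
in tool [-1.80170719e+01  2.22998067e-02  6.19907553e+01]
[498.1  38.3] [503.00279638  -3.41285878]
```

Run:
```python
from h import *
move([*inst(0,-41.5),150],1.571+.117)
```

```text
move [-29.4   11.99  -4.3 ] [-0.     0.    -0.355] steps 7.0
```

Request:
send_rows:
  rows:
    - [[-2, 1, -3, 0, 0, -0.05], [-6, 2.5, -4.3, 0, 0, -0.1], [-10.5, 4.3, -4.3, 0, 0, -0.15], [-15, 6.1, -4.3, 0, 0, -0.2], [-19.5, 8, -4.3, 0, 0, -0.25], [-24, 9.8, -4.3, 0, 0, -0.3], [-28, 11.4, -4.3, 0, 0, -0.355], [-29.4, 12, -4.3, 0, 0, -0.355], [-29.4, 12, -4.3, 0, 0, -0.355], [-29.4, 12, -4.3, 0, 0, -0.355]]

```text
clock: 6.5
eef_pos: [502.9, -2.2, 149.7]
tool_rot: [-3.141, -0.001, 1.688]
force: [-0.3, 0.0, -0.5]
width: 14.7
gripper_force: 58.8
```

Run:
```python
from h import *
s=ctrl.read_state();print(s['clock'],s['eef_pos'],s['tool_rot'],s['width'])
move([*inst(0,-41.5),112],1.571+.117)
```

```text
6.5 [502.89676002  -2.1906611  149.69085741] [-3.14127275e+00 -1.02112159e-03  1.68757082e+00] 14.696493011531132
move [-0.08 -0.    3.77] [-0.    -0.001 -0.   ] steps 1.0
```

Request:
send_rows:
  rows:
    - [[-0.1, 0, 1.5, 0, 0, 0], [-0.1, 0, 3, 0, 0, 0], [-0.1, 0, 3.8, 0, 0, 0], [-0.1, 0, 3.8, 0, 0, 0], [-0.1, 0, 3.8, 0, 0, 0]]

```text
clock: 7.0
eef_pos: [503.2, -2.7, 112.1]
tool_rot: [-3.142, -0.0, 1.69]
force: [-0.2, 0.7, -0.3]
width: 14.9
gripper_force: 58.8
```

Run:
```python
from h import *
s=ctrl.read_state();print(s['clock'],s['eef_pos'],s['tool_rot'],s['width'])
d=wrist();im=d['pixels'];save(cv2.resize(im[130:350,200:440],None,fx=2.5,fy=2.5,interpolation=cv2.INTER_CUBIC),'b1.png')
for y in (21,-21): print(wproj(d,[*inst(0,y),20]))
print(wproj(d,[*inst(-42.5,30),36]),wproj(d,[*inst(-42.5,-30),36]),wproj(d,[*inst(0,24.75),31]))
move([*inst(0,-41.5),92.5],1.571+.117)
```

```text
7.0 [503.20865327  -2.72439717 112.10370248] [-3.14154583e+00 -3.76675022e-04  1.68960838e+00] 14.887842692860735
[321.51176872 137.19945349]
[321.43109271 211.92267685]
[233.77175062 124.47069592] [242.36277474 237.74255109] [321.51104497 132.35362413]
move [ 0.02 -0.05  1.99] [ 0.001 -0.     0.001] steps 1.0
```

View pics/b1.png

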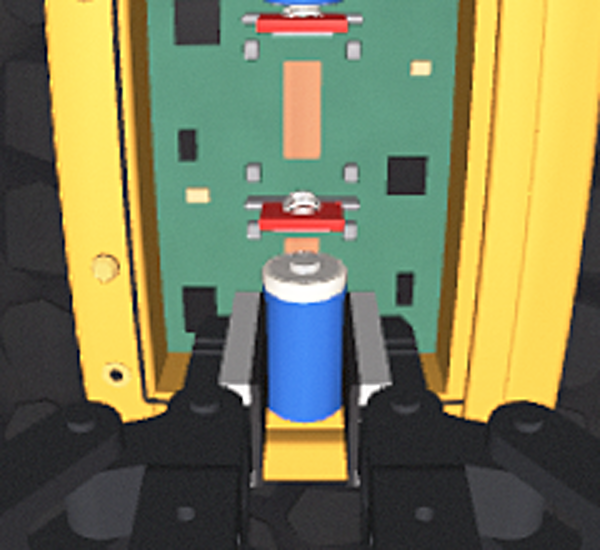

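The held cell lines up with bay 1, nub toward the red bezel at (302,217); pin at (105,267) is within 1 px of prediction. Lower and release.

Request:
send_rows:
  rows:
    - [[0, 0, 0.8, 0, 0, 0], [0, 0, 1.6, 0, 0, 0], [0, 0, 2, 0, 0, 0], [0, 0, 2, 0, 0, 0], [0, 0, 2, 0, 0, 0]]

```text
clock: 7.55
eef_pos: [503.1, -3.9, 91.7]
tool_rot: [-3.141, -0.0, 1.688]
force: [-1.0, -0.6, -0.3]
width: 14.7
gripper_force: 58.8
```

Request:
send_rows:
  rows:
    - [[0, 0, 0.05, 0, 0, 0], [0, 0, 0.05, 0, 0, 0], [0, 0, 0.05, 0, 0, 0], [0, 0, 0.05, 0, 0, 0]]
  grip: 170

```text
clock: 7.95
eef_pos: [503.2, -3.9, 91.5]
tool_rot: [3.142, 0.0, 1.688]
force: [0.3, 0.1, 1.0]
width: 28.7
gripper_force: 0.0
```

Request:
send_rows:
  rows:
    - [[0, 0, -1, 0, 0, 0], [0, 0, -3, 0, 0, 0], [0, 0, -6, 0, 0, 0], [0, 0, -8, 0, 0, 0], [0, 0, -8, 0, 0, 0], [0, 0, -8, 0, 0, 0]]

```text
clock: 8.55
eef_pos: [503.3, -4.1, 172.1]
tool_rot: [3.14, 0.0, 1.687]
force: [-0.2, -0.4, -0.8]
width: 28.7
gripper_force: 0.0
```

Run:
```python
from h import *
s=ctrl.read_state();print(s['clock'],s['eef_pos'],s['tool_rot'],s['width'])
d=wrist();im=d['pixels'];save(im,'b1after.png');np.save('wb1.npy',d,allow_pickle=True)
m=cv2.inRange(cv2.cvtColor(im,cv2.COLOR_RGB2HSV),(100,150,60),(125,255,255))
n,l,st,c=cv2.connectedComponentsWithStats(m)
for i in range(1,n):
    if st[i,4]>150: print(st[i],c[i],wpx(d,*c[i],28))
a,b=wproj(d,[*inst(0,-42),22.5]),wproj(d,[*inst(0,42),22.5]);print(a,b)
move([551.5,311.8,130],1.571+.42);move([551.5,311.8,78],1.571+.42)
```

```text
8.55 [503.33961272  -4.10045881 172.09357435] [3.14035610e+00 3.11523673e-04 1.68741340e+00] 28.67299770108045
[309  79  24  42 982] [320.49389002  99.50101833] [493.08981575  77.49357059  28.        ]
[631 175   9  39 265] [635.66415094 195.61509434] [861.70989214  52.99300247  28.        ]
[310 195  23  39 751] [321.0412783  214.54460719] [503.12014787  -5.69497146  28.        ]
[613 270  21  27 375] [622.70666667 283.26666667] [918.93220478 -64.88198376  28.        ]
[321.23766028 209.11674654] [321.08055311  96.0047601 ]
move [30.81  8.51  4.13] [-0.     0.    -0.303] steps 7.0
move [30.81  8.51  9.33] [-0.     0.    -0.303] steps 7.0
```

Cell 1 lies 84 mm from the old cell's matching point, right in bay 1. Now the far spare.

Request:
send_rows:
  rows:
    - [[3, 0.8, 0, 0, 0, -0.03], [7.5, 2, 0, 0, 0, -0.08], [12, 3.2, 0, 0, 0, -0.13], [16.5, 4.5, 0, 0, 0, -0.18], [21, 5.7, 0, 0, 0, -0.23], [25.5, 7, 0, 0, 0, -0.28], [29.5, 8.2, 2, 0, 0, -0.303], [30.8, 8.5, 4.5, 0, 0, -0.303], [30.8, 8.5, 6, 0, 0, -0.303], [30.8, 8.5, 6, 0, 0, -0.303]]
  grip: 120

```text
clock: 9.6
eef_pos: [549.6, 309.5, 107.9]
tool_rot: [-3.134, 0.003, 1.991]
force: [-0.4, -0.3, -0.2]
width: 44.9
gripper_force: 0.0
```

Run:
```python
from h import *
s=ctrl.read_state();print(s['clock'],s['eef_pos'],s['tool_rot'],s['width'])
d=wrist();im=d['pixels']
h=cv2.cvtColor(im,cv2.COLOR_RGB2HSV);m=cv2.inRange(h,(100,150,60),(125,255,255))
n,l,st,c=cv2.connectedComponentsWithStats(m)
for i in range(1,n):
    if st[i,4]>300:
        P=wpx(d,*c[i],11);print(st[i],c[i],P)
        yx=np.argwhere(l==i);Q=np.array([wpx(d,x,y,8.5)[:2] for y,x in yx[::3]]);_,_,V=np.linalg.svd(Q-Q.mean(0),full_matrices=False);v=V[0]*np.sign(V[0,1]);print('yaw',np.arctan2(-v[0],v[1]))
move([551.5,311.8,78],1.571+.42)
```

```text
9.6 [549.63739085 309.54874599 107.90860237] [-3.13398413e+00  2.51246878e-03  1.99099488e+00] 44.855312627596085
[ 251    0  328  132 7439] [410.2031187   61.72724829] [549.93445122 424.24160576  11.        ]
yaw -1.4137789720945488
[ 313  217   30   48 1182] [327.26311337 241.47884941] [552.26537121 309.8585213   11.        ]
yaw 0.44558434232989624
move [0.21 0.18 3.15] [-0.005  0.002 -0.001] steps 1.0
```

Request:
send_rows:
  rows:
    - [[0.2, 0.2, 1.2, -0.005, 0, -0.02], [0.2, 0.2, 2.2, -0.005, 0, -0.02], [0.2, 0.2, 3, -0.005, 0, -0.02], [0.2, 0.2, 3.15, -0.005, 0, -0.02], [0.2, 0.2, 3.15, -0.005, 0, -0.02]]

```text
clock: 10.15
eef_pos: [552.6, 314.3, 79.7]
tool_rot: [3.137, 0.0, 2.011]
force: [0.4, 0.1, -0.1]
width: 45.1
gripper_force: 0.0
```

Request:
send_rows:
  rows:
    - [[0, 0, 0, 0, 0, 0], [0, 0, 0, 0, 0, 0], [0, 0, 0, 0, 0, 0], [0, 0, 0, 0, 0, 0], [0, 0, 0, 0, 0, 0]]
  grip: 255

```text
clock: 10.65
eef_pos: [553.0, 314.8, 80.6]
tool_rot: [3.136, 0.0, 2.011]
force: [-0.4, -0.1, 6.4]
width: 14.4
gripper_force: 59.1
```

Request:
send_rows:
  rows:
    - [[0, 0, -0.5, 0, 0, 0], [0, 0, -2, 0, 0, 0], [0, 0, -4.5, 0, 0, 0], [0, 0, -7, 0, 0, 0], [0, 0, -7, 0, 0, 0], [0, 0, -7, 0, 0, 0]]

```text
clock: 11.25
eef_pos: [552.7, 314.5, 151.1]
tool_rot: [3.135, 0.0, 2.011]
force: [0.2, -0.2, 0.1]
width: 14.3
gripper_force: 58.6
```

Run:
```python
from h import *
s=ctrl.read_state();print(s['clock'],s['eef_pos'],s['tool_rot'],s['width'])
d=wrist();im=d['pixels'];np.save('wg2.npy',d,allow_pickle=True)
m=cv2.inRange(cv2.cvtColor(im,cv2.COLOR_RGB2HSV),(100,150,60),(125,255,255))[200:340,280:370]
n,l,st,c=cv2.connectedComponentsWithStats(m)
for i in range(1,n):
    if st[i,4]>100: print(st[i],c[i]+[280,200])
g=cv2.imread('pics/g3.png')[::4,::4,::-1];m=cv2.inRange(cv2.cvtColor(np.ascontiguousarray(g),cv2.COLOR_RGB2HSV),(100,150,60),(125,255,255))
n,l,st,c=cv2.connectedComponentsWithStats(m)
for i in range(1,n):
    if st[i,4]>100: print('first cell',st[i]+[230-280,180-200,0,0,0],c[i]+[230,180])
move([*inst(0,0.5),150],1.571+.117)
```

```text
11.25 [552.74371939 314.4758752  151.13011095] [3.13489947e+00 3.05128150e-05 2.01054333e+00] 14.298004467688878
[  25   42   33   55 1379] [321.44379985 270.85859318]
first cell [ 25  46  16  52 377] [310.63925729 270.83023873]
first cell [ 43  46  16  53 467] [331.66809422 273.95074946]
move [-22.6  -16.62  -0.06] [ 0.005 -0.     0.323] steps 6.0
```

Run:
```python
from h import *
d=dict(np.load('wg2.npy',allow_pickle=True).item());d['extrinsics']=d['mount']
for r0,r1,z in ((246,298.5,60.5),(242,296.5,63.6)): print(wpx(d,321,r0,z),wpx(d,321,r1,z))
```

```text
[14.99614534 -0.39242717 60.5       ] [-16.12240956  -0.43872399  60.5       ]
[15.59028434 -0.39842656 63.6       ] [-17.09157257  -0.44675457  63.6       ]
```

Request:
send_rows:
  rows:
    - [[-3, -2, -1, 0.005, 0, 0.05], [-7, -5, -1, 0.005, 0, 0.1], [-11, -8, -1, 0.005, 0, 0.17], [-15, -11, -1, 0.005, 0, 0.24], [-19, -14, -1, 0.005, 0, 0.3], [-22, -16.2, 0, 0.005, 0, 0.323], [-22.6, -16.6, 1, 0.005, 0, 0.323], [-22.6, -16.6, 2, 0.005, 0, 0.323], [-22.6, -16.6, 2, 0.005, 0, 0.323], [-22.6, -16.6, 2, 0.005, 0, 0.323]]

```text
clock: 12.3
eef_pos: [498.7, 41.5, 128.7]
tool_rot: [-3.141, -0.002, 1.691]
force: [-0.3, -0.3, -0.6]
width: 14.5
gripper_force: 58.7
```

Request:
send_rows:
  rows:
    - [[0, 0, 0, 0, 0, 0], [0, 0, 0, 0, 0, 0]]

```text
clock: 12.5
eef_pos: [498.9, 40.4, 129.4]
tool_rot: [3.141, -0.001, 1.69]
force: [-0.2, 0.0, 0.3]
width: 14.7
gripper_force: 58.7
```

Run:
```python
from h import *
s=ctrl.read_state();print(s['clock'],s['eef_pos'],s['tool_rot'],s['width'])
move([*inst(0,0.5),112],1.571+.117);move([*inst(0,0.5),95],1.571+.117)
```

```text
12.5 [498.86964875  40.44082945 129.44057594] [ 3.14087139e+00 -1.17802379e-03  1.68958801e+00] 14.706361110751482
move [-0.16 -0.1   1.74] [ 0.001 -0.001  0.002] steps 1.0
move [-0.16 -0.1   3.44] [ 0.001 -0.001  0.002] steps 1.0
```

Request:
send_rows:
  rows:
    - [[-0.1, -0.05, 1, 0, 0, 0], [-0.15, -0.05, 2, 0, 0, 0], [-0.15, -0.05, 2.8, 0, 0, 0], [-0.15, -0.05, 3.2, 0, 0, 0], [-0.15, -0.05, 3.4, 0, 0, 0], [-0.15, -0.05, 3.4, 0, 0, 0], [-0.15, -0.05, 3.4, 0, 0, 0]]

```text
clock: 13.2
eef_pos: [498.3, 37.8, 95.2]
tool_rot: [3.141, -0.001, 1.688]
force: [-0.4, -1.0, 0.0]
width: 14.8
gripper_force: 58.7
```

Run:
```python
from h import *
s=ctrl.read_state();print(s['clock'],s['eef_pos'],s['tool_rot'],s['force'])
move([*inst(0,0.5),94.5],1.571+.117)
```

```text
13.2 [498.33167068  37.82504448  95.18186259] [ 3.14140390e+00 -8.26208950e-04  1.68778394e+00] [-0.4381534  -0.99554214  0.02323674]
move [ 0.1  -0.02  0.07] [ 0.    -0.001 -0.   ] steps 1.0
```

Request:
send_rows:
  rows:
    - [[0.1, 0, 0.1, 0, 0, 0], [0.1, 0, 0.1, 0, 0, 0]]

```text
clock: 13.4
eef_pos: [498.4, 38.4, 94.6]
tool_rot: [3.141, 0.0, 1.687]
force: [0.3, -1.6, 3.4]
width: 14.9
gripper_force: 59.1
```

Request:
send_rows:
  rows:
    - [[0, 0, 0, 0, 0, 0], [0, 0, 0, 0, 0, 0], [0, 0, 0, 0, 0, 0], [0, 0, 0, 0, 0, 0]]
  grip: 170

```text
clock: 13.8
eef_pos: [498.0, 38.9, 94.1]
tool_rot: [-3.141, -0.001, 1.688]
force: [0.1, 0.2, -0.8]
width: 28.7
gripper_force: 0.0
```

Request:
send_rows:
  rows:
    - [[0, 0, -1, 0, 0, 0], [0, 0, -3, 0, 0, 0], [0, 0, -6, 0, 0, 0], [0, 0, -10, 0, 0, 0], [0, 0, -10, 0, 0, 0], [0, 0, -10, 0, 0, 0]]

```text
clock: 14.4
eef_pos: [498.6, 38.5, 195.5]
tool_rot: [3.139, -0.0, 1.687]
force: [0.0, 0.0, -0.9]
width: 28.4
gripper_force: 0.0
```

Run:
```python
from h import *
s=ctrl.read_state();print(s['clock'],s['eef_pos'],s['tool_rot'],s['width'])
d=wrist();im=d['pixels'];np.save('wb2.npy',d,allow_pickle=True)
m=cv2.inRange(cv2.cvtColor(im,cv2.COLOR_RGB2HSV),(100,150,60),(125,255,255))
n,l,st,c=cv2.connectedComponentsWithStats(m)
for i in range(1,n):
    if st[i,4]>150:
        yx=np.argwhere(l==i);Q=np.array([wpx(d,x,y,25)[:2] for y,x in yx[::3]]);_,_,V=np.linalg.svd(Q-Q.mean(0),full_matrices=False);v=V[0]*np.sign(V[0,1]);print(st[i],wpx(d,*c[i],28),'yaw',np.arctan2(-v[0],v[1]))
cy=np.pi/2-.12
move([517.2,-280.5,140],cy);move([517.2,-280.5,70],cy)
```

```text
14.4 [498.58412992  38.52555418 195.45571105] [ 3.13906932e+00 -4.97080009e-04  1.68731939e+00] 28.369668711240873
[310 137  21  37 750] [493.05658283  77.29032359  28.        ] yaw 0.10744257251045737
[311 189  20  35 648] [498.20136922  35.92905898  28.        ] yaw 0.11384117051189423
[611 197  29  45 651] [877.5227039   63.37098678  28.        ] yaw -0.13434870938883617
[311 235  20  33 512] [503.10087239  -6.35311799  28.        ] yaw 0.1441284917439536
[592 288  20  25 335] [919.0219277  -64.93879417  28.        ] yaw 1.1315448417753335
move [-31.9   -1.8    5.43] [ 0.    -0.     0.237] steps 7.0
move [-31.9   -1.8   12.43] [ 0.    -0.     0.237] steps 7.0
```

Third check: all three cells are collinear at 42 mm pitch. Now to the cover.

Request:
send_rows:
  rows:
    - [[-3, 0, 0, 0, 0, 0.03], [-7.5, -0.4, 0, 0, 0, 0.07], [-12, -0.7, 0, 0, 0, 0.11], [-16.5, -0.9, 0, 0, 0, 0.15], [-21, -1.2, 1, 0, 0, 0.19], [-25.5, -1.4, 2, 0, 0, 0.23], [-30, -1.7, 3, 0, 0, 0.25], [-31.9, -1.8, 4, 0, 0, 0.25], [-31.9, -1.8, 4, 0, 0, 0.25], [-31.9, -1.8, 4, 0, 0, 0.25]]
  grip: 130

```text
clock: 15.45
eef_pos: [516.9, -278.6, 152.7]
tool_rot: [-3.139, -0.003, 1.438]
force: [0.2, -0.2, 0.1]
width: 41.5
gripper_force: 0.0
```

Request:
send_rows:
  rows:
    - [[0, 0, 0, 0, 0, 0], [0, 0, 0, 0, 0, 0]]

```text
clock: 15.65
eef_pos: [518.1, -278.0, 154.3]
tool_rot: [3.142, -0.002, 1.441]
force: [-0.0, 0.1, -0.0]
width: 41.8
gripper_force: 0.0
```

Run:
```python
from h import *
s=ctrl.read_state();print(s['clock'],s['eef_pos'],s['tool_rot'],s['width'])
d=wrist();np.save('wc.npy',d,allow_pickle=True)
for d in (d,np.load('w1.npy',allow_pickle=True).item()):
    im=d['pixels'];h=cv2.cvtColor(im,cv2.COLOR_RGB2HSV);m=cv2.inRange(h,(0,0,125),(180,30,255))
    n,l,st,c=cv2.connectedComponentsWithStats(m);p=wproj(d,[517,-250,7]);
    i=max((i for i in range(1,n) if np.hypot(*(c[i]-p))<60),key=lambda i:st[i,4]);print(st[i],c[i])
    Q=np.array([wpx(d,x,y,5)[:2] for y,x in np.argwhere(l==i)],np.float32);r=cv2.minAreaRect(Q);print(r)
move([516.8,-281,84],np.pi/2-.135)
```

```text
15.65 [ 518.10194035 -278.0054807   154.30499757] [ 3.14157934e+00 -1.59976639e-03  1.44108685e+00] 41.787714416145526
[  255   124   135   170 18570] [322.69429187 203.53155627]
((517.5687866210938, -283.9092102050781), (143.1722412109375, 116.21920776367188), 82.50569915771484)
[  305   109   105   145 13173] [353.89106506 180.08190997]
((518.7793579101562, -281.95672607421875), (138.86915588378906, 92.80681610107422), 82.047119140625)
move [-0.28 -0.09  7.04] [ 0.    -0.001  0.005] steps 2.0
```

Request:
send_rows:
  rows:
    - [[-0.3, -0.15, 2.5, 0, 0, 0.007], [-0.3, -0.15, 5, 0, 0, 0.007], [-0.3, -0.15, 6.3, 0, 0, 0.007], [-0.3, -0.15, 6.8, 0, 0, 0.007], [-0.3, -0.15, 6.8, 0, 0, 0.007], [-0.3, -0.15, 6.8, 0, 0, 0.007]]

```text
clock: 16.3
eef_pos: [516.2, -282.9, 86.7]
tool_rot: [3.141, -0.0, 1.431]
force: [0.4, -0.2, -0.2]
width: 41.7
gripper_force: 0.0
```

Run:
```python
from h import *
s=ctrl.read_state();print(s['clock'],s['eef_pos'],s['tool_rot'],s['force'])
move([516.5,-281.3,83],np.pi/2-.138)
```

```text
16.3 [ 516.20462991 -282.8952105    86.74481294] [ 3.14054549e+00 -4.10576828e-04  1.43109165e+00] [ 0.36061241 -0.1730133  -0.20130328]
move [0.16 0.01 0.37] [ 0.001 -0.    -0.002] steps 1.0
```

Request:
send_rows:
  rows:
    - [[0.15, 0, 0.2, 0, 0, 0], [0.15, 0, 0.35, 0, 0, 0], [0.15, 0, 0.35, 0, 0, 0], [0.15, 0, 0.35, 0, 0, 0]]

```text
clock: 16.7
eef_pos: [515.8, -281.5, 82.6]
tool_rot: [-3.141, -0.001, 1.431]
force: [-0.3, -0.9, -0.1]
width: 41.6
gripper_force: 0.0
```

Request:
send_rows:
  rows:
    - [[0, 0, 0, 0, 0, 0], [0, 0, 0, 0, 0, 0], [0, 0, 0, 0, 0, 0], [0, 0, 0, 0, 0, 0], [0, 0, 0, 0, 0, 0], [0, 0, 0, 0, 0, 0]]
  grip: 255

```text
clock: 17.3
eef_pos: [515.9, -281.5, 82.7]
tool_rot: [3.142, -0.001, 1.431]
force: [-1.5, -0.0, 3.9]
width: 9.7
gripper_force: 61.1
```

Run:
```python
from h import *
s=ctrl.read_state();print(s['clock'],s['eef_pos'],s['tool_rot'],s['force'],s['torque'],s['width'],s['gripper_force'])
```

```text
17.3 [ 515.89927504 -281.48263221   82.70224181] [ 3.14155933e+00 -5.25349808e-04  1.43078224e+00] [-1.49616909 -0.01393872  3.87630705] [ 0.05906468  0.19072741 -0.00054017] 9.738018438643323 61.088279485702515
```

```bash
cat >> h.py <<'E'
def imove(x,y,z,th):
    s=ctrl.read_state();R0=R.from_euler('xyz',s['tool_rot']);a=np.array([-np.sin(YAW),np.cos(YAW),0])
    Rt=R.from_rotvec(th*a)*R.from_euler('xyz',[np.pi,0,np.pi/2+YAW])
    dp=R0.inv().apply(np.array([*inst(x,y),z])-s['eef_pos'])/10;w=(R0.inv()*Rt).as_rotvec()
    c,sn=np.cos(YAW),np.sin(YAW);q=s['eef_pos'][:2]-O
    print('t',round(s['clock'],2),'at inst',np.round([c*q[0]+sn*q[1],-sn*q[0]+c*q[1],s['eef_pos'][2]],1),'rel',np.round((R.from_euler('xyz',[np.pi,0,np.pi/2+YAW]).inv()*R0).as_rotvec(),4),'F',np.round(s['force'],1),'T',np.round(s['torque'],2),'w',round(s['width'],1))
    print('move',np.round(dp,2),np.round(w,3))
E
python3 - <<'E'
from h import *
imove(-13,0,190,.045)
E
```

```text
t 17.3 at inst [ -19.7 -319.7   82.7] rel [-1.00e-04  5.00e-04  2.57e-01] F [-1.5 -0.   3.9] T [ 0.06  0.19 -0.  ] w 9.7
move [ 31.09  -7.48 -10.71] [ 0.045 -0.006 -0.257]
```

Request:
send_rows:
  rows:
    - [[0, 0, -1, 0, 0, 0], [0, 0, -3, 0, 0, 0], [0, 0, -6, 0, 0, 0], [0, 0, -9, 0, 0, 0], [0, 0, -10.7, 0, 0, 0], [0, 0, -10.7, 0, 0, 0]]

```text
clock: 17.9
eef_pos: [517.1, -282.1, 192.2]
tool_rot: [3.137, 0.001, 1.431]
force: [-0.3, -0.1, 0.1]
width: 10.1
gripper_force: 60.5
```

Run:
```python
from h import *
imove(-13,0,190,.045)
d=wrist();np.save('wh.npy',d,allow_pickle=True);save(d['pixels'],'wh.png')
```

```text
t 17.9 at inst [ -18.5 -320.4  192.2] rel [-0.0046 -0.0015  0.2573] F [-0.3 -0.1  0.1] T [ 0.06 -0.01 -0.02] w 10.1
move [31.13 -7.62  0.15] [ 0.049 -0.004 -0.257]
```

Request:
send_rows:
  rows:
    - [[2, -0.5, 0, 0, 0, -0.02], [6, -1.5, 0, 0, 0, -0.06], [10.5, -2.6, 0, 0, 0, -0.1], [15, -3.7, 0, 0, 0, -0.14], [19.5, -4.8, 0, 0, 0, -0.18], [24, -5.9, 0, 0, 0, -0.22], [28.5, -7, 0, 0.02, -0.004, -0.25], [31.1, -7.6, 0, 0.049, -0.004, -0.257], [31.1, -7.6, 0, 0.049, -0.004, -0.257], [31.1, -7.6, 0, 0.049, -0.004, -0.257]]

```text
clock: 18.95
eef_pos: [483.2, 37.1, 188.6]
tool_rot: [-3.09, -0.003, 1.689]
force: [-0.5, -0.7, -0.9]
width: 9.8
gripper_force: 60.5
```

Request:
send_rows:
  rows:
    - [[0, 0, 0, 0, 0, 0], [0, 0, 0, 0, 0, 0]]

```text
clock: 19.15
eef_pos: [483.7, 35.3, 189.2]
tool_rot: [-3.091, -0.002, 1.685]
force: [0.7, -0.4, -0.6]
width: 10.0
gripper_force: 60.5
```

Run:
```python
from h import *
imove(-13,0,140,.045)
d=dict(np.load('wh.npy',allow_pickle=True).item());d['extrinsics']=d['mount'];im=d['pixels']
g=cv2.cvtColor(im,cv2.COLOR_RGB2HSV).astype(int)
for y in range(0,200,6): print(y,g[y,300].tolist(),g[y,340].tolist(),end=' | ')
print([np.round(wproj(d,[x,0,75.7]),1) for x in (69,)],d['mount'][:3,3])
```

```text
t 19.15 at inst [-14.7  -1.3 189.2] rel [0.0502 0.0023 0.0027] F [ 0.7 -0.4 -0.6] T [ 0.   -0.06 -0.05] w 10.0
move [0.12 0.41 4.91] [-0.005 -0.002 -0.003]
0 [135, 11, 47] [135, 17, 59] | 6 [150, 14, 55] [90, 5, 47] | 12 [105, 9, 57] [140, 16, 48] | 18 [120, 9, 56] [135, 19, 55] | 24 [120, 13, 59] [158, 16, 63] | 30 [130, 13, 58] [60, 4, 58] | 36 [120, 17, 46] [135, 8, 63] | 42 [120, 20, 52] [120, 8, 62] | 48 [128, 18, 57] [135, 19, 53] | 54 [140, 25, 62] [132, 26, 49] | 60 [160, 13, 57] [150, 13, 59] | 66 [135, 17, 61] [113, 16, 63] | 72 [135, 11, 46] [138, 21, 61] | 78 [120, 6, 44] [135, 8, 63] | 84 [150, 17, 60] [130, 15, 50] | 90 [150, 13, 57] [30, 6, 42] | 96 [120, 9, 60] [110, 17, 44] | 102 [105, 9, 57] [135, 17, 60] | 108 [140, 19, 40] [105, 9, 59] | 114 [135, 12, 42] [150, 14, 55] | 120 [120, 29, 44] [0, 4, 60] | 126 [120, 8, 93] [135, 5, 94] | 132 [140, 10, 78] [170, 10, 77] | 138 [150, 1, 213] [132, 6, 215] | 144 [120, 2, 214] [130, 4, 214] | 150 [165, 2, 214] [120, 4, 214] | 156 [150, 2, 217] [135, 2, 212] | 162 [135, 2, 214] [135, 2, 213] | 168 [140, 4, 215] [135, 2, 211] | 174 [158, 5, 213] [150, 1, 211] | 180 [135, 5, 215] [120, 1, 214] | 186 [120, 5, 216] [150, 2, 211] | 192 [132, 6, 214] [135, 2, 211] | 198 [135, 2, 214] [135, 5, 213] | [array([321.9, 127.3])] [ 82.18511188  -0.14737886 -71.02827554]
```

Run:
```python
from h import *
d=dict(np.load('wh.npy',allow_pickle=True).item());d['extrinsics']=d['mount'];im=d['pixels']
print(im[118:140,300:340].mean((1,2)).round().astype(int).tolist())
for z in (75.7,79.7,82.7): print(z,wproj(d,[69,0,z]),wproj(d,[66,0,z]))
dd=np.load('w1.npy',allow_pickle=True).item();print('w1 col',dd['pixels'][106:120,330:350].mean((1,2)).round().astype(int).tolist())
v=np.array([.138,.990]);c=np.array([516.5,-281.3])
for k,z in ((69,7),(69,0),(66,7)): print(k,z,wproj(dd,[*(c+k*v+np.array([.99,-.138])*-10),z]))
```

```text
[43, 45, 48, 51, 52, 52, 50, 50, 98, 161, 207, 210, 230, 133, 74, 52, 149, 227, 216, 213, 213, 212]
75.7 [321.86075215 127.32553981] [321.86409662 133.59478445]
79.7 [321.85205212 126.59274555] [321.85535118 132.69879965]
82.7 [321.8458192 126.0679888] [321.84908398 132.05706705]
w1 col [40, 39, 30, 85, 164, 201, 116, 57, 216, 210, 206, 205, 204, 205]
69 7 [344.50475038 109.56210432]
69 0 [343.93330366 109.29774154]
66 7 [344.41867777 112.99749992]
```

Request:
send_rows:
  rows:
    - [[0.1, 0.2, 1.5, -0.005, -0.002, -0.003], [0.1, 0.2, 3.5, -0.005, -0.002, -0.003], [0.1, 0.2, 4.9, -0.005, -0.002, -0.003], [0.1, 0.2, 4.9, -0.005, -0.002, -0.003], [0.1, 0.2, 4.9, -0.005, -0.002, -0.003]]

```text
clock: 19.65
eef_pos: [483.4, 37.4, 140.7]
tool_rot: [-3.097, -0.001, 1.69]
force: [0.3, 0.3, -1.6]
width: 9.8
gripper_force: 60.5
```

Run:
```python
from h import *
imove(-13.5,0,119.5,.045)
d=wrist();np.save('wi.npy',d,allow_pickle=True);im=d['pixels'];save(cv2.resize(im[60:330,180:460],None,fx=2.2,fy=2.2),'ins.png')
```

```text
t 19.65 at inst [-14.7   0.8 140.7] rel [ 0.0444  0.0009 -0.0018] F [ 0.3  0.3 -1.6] T [ 0.03 -0.09 -0.01] w 9.8
move [-0.09  0.21  2.11] [ 0.001 -0.001  0.002]
```

View pics/ins.png

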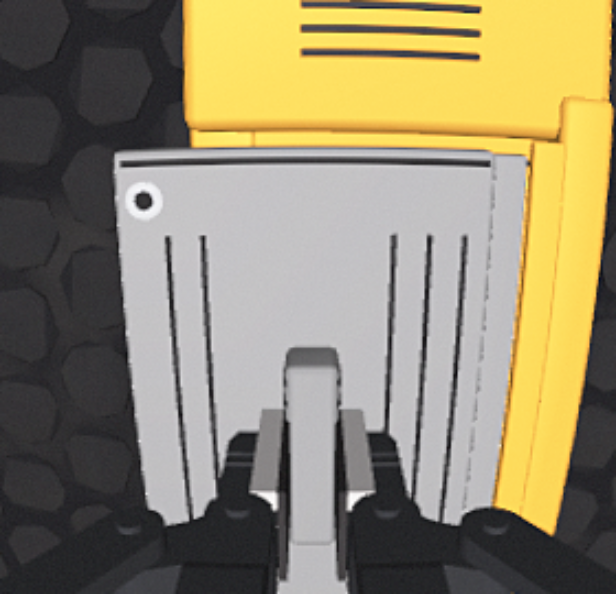

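The cover is over the compartment, tongue at the right short of the lip, parallel, clear of the cheek edge at row ~130. Lower, then slide in.

Request:
send_rows:
  rows:
    - [[-0.09, 0.1, 0.8, 0, 0, 0.002], [-0.09, 0.1, 1.6, 0, 0, 0.002], [-0.09, 0.1, 2.1, 0, 0, 0.002], [-0.09, 0.1, 2.1, 0, 0, 0.002], [-0.09, 0.1, 2.1, 0, 0, 0.002]]

```text
clock: 20.2
eef_pos: [483.4, 37.4, 119.4]
tool_rot: [-3.097, -0.001, 1.689]
force: [-0.3, 0.5, -1.3]
width: 10.1
gripper_force: 60.5
```

Run:
```python
from h import *
imove(-7,0,119.5,.045)
d=np.load('wi.npy',allow_pickle=True).item();q=wpx(d,318,119,41)[:2]-O;c,s=np.cos(YAW),np.sin(YAW);print('cheek y',-s*q[0]+c*q[1])
```

```text
t 20.2 at inst [-14.7   0.8 119.4] rel [ 0.0446  0.0011 -0.0013] F [-0.3  0.5 -1.3] T [-0.02 -0.02 -0.01] w 10.1
move [-0.08  0.76 -0.04] [ 0.    -0.001  0.001]
cheek y 72.42917725514474
```

Request:
send_rows:
  rows:
    - [[-0.08, 0.2, 0, 0, 0, 0], [-0.08, 0.4, 0, 0, 0, 0], [-0.08, 0.6, 0, 0, 0, 0], [-0.08, 0.8, 0, 0, 0, 0], [-0.08, 0.9, 0, 0, 0, 0], [-0.08, 0.9, 0, 0, 0, 0]]

```text
clock: 20.8
eef_pos: [492.8, 37.6, 119.2]
tool_rot: [-3.098, -0.001, 1.689]
force: [-0.7, 0.4, -0.1]
width: 10.1
gripper_force: 60.5
```

Request:
send_rows:
  rows:
    - [[0, 0.1, 0, 0, 0, 0], [0, 0.15, 0, 0, 0, 0], [0, 0.2, 0, 0, 0, 0], [0, 0.2, 0, 0, 0, 0]]

```text
clock: 21.2
eef_pos: [494.6, 37.8, 119.1]
tool_rot: [-3.098, -0.001, 1.689]
force: [0.3, -0.8, -0.6]
width: 9.9
gripper_force: 60.5
```

Run:
```python
from h import *
imove(-2,0,119.5,.045)
```

```text
t 21.2 at inst [-3.500e+00 -1.000e-01  1.191e+02] rel [ 0.0441  0.0011 -0.0011] F [ 0.3 -0.8 -0.6] T [ 0.01 -0.02  0.01] w 9.9
move [ 0.01  0.15 -0.05] [ 0.001 -0.001  0.001]
```

No contact yet; continue in small steps to the stop.

Request:
send_rows:
  rows:
    - [[0, 0.1, 0, 0, 0, 0], [0, 0.15, 0, 0, 0, 0], [0, 0.15, 0, 0, 0, 0]]

```text
clock: 21.5
eef_pos: [495.5, 37.9, 118.9]
tool_rot: [-3.096, -0.001, 1.689]
force: [-1.7, 0.1, 0.1]
width: 10.3
gripper_force: 60.5
```

Request:
send_rows:
  rows:
    - [[0, 0.05, 0, 0, 0, 0], [0, 0.1, 0, 0, 0, 0], [0, 0.1, 0, 0, 0, 0]]

```text
clock: 21.8
eef_pos: [495.7, 38.0, 118.8]
tool_rot: [-3.094, -0.001, 1.689]
force: [-5.1, 0.4, 0.2]
width: 9.6
gripper_force: 60.7
```

Run:
```python
from h import *
imove(-2,0,119.5,.045)
```

```text
t 21.8 at inst [ -2.4  -0.  118.8] rel [ 0.0471  0.0008 -0.0012] F [-5.1  0.4  0.2] T [ 0.14  1.01 -0.17] w 9.6
move [ 0.    0.04 -0.07] [-0.002 -0.001  0.001]
```

Run:
```python
from h import *
imove(-4,0,117.5,.022);imove(-5.9,0,115.7,0)
```

```text
t 21.8 at inst [ -2.4  -0.  118.8] rel [ 0.0471  0.0008 -0.0012] F [-5.1  0.4  0.2] T [ 0.14  1.01 -0.17] w 9.6
move [ 0.   -0.15  0.14] [-0.025 -0.001  0.001]
t 21.8 at inst [ -2.4  -0.  118.8] rel [ 0.0471  0.0008 -0.0012] F [-5.1  0.4  0.2] T [ 0.14  1.01 -0.17] w 9.6
move [ 0.   -0.33  0.33] [-0.047 -0.001  0.001]
```

Request:
send_rows:
  rows:
    - [[0, -0.08, 0.07, -0.012, 0, 0], [0, -0.15, 0.14, -0.025, 0, 0], [0, -0.24, 0.24, -0.036, 0, 0], [0, -0.33, 0.33, -0.047, 0, 0], [0, -0.33, 0.33, -0.047, 0, 0], [0, -0.33, 0.33, -0.047, 0, 0]]

```text
clock: 22.4
eef_pos: [492.1, 37.5, 116.3]
tool_rot: [-3.142, -0.0, 1.689]
force: [-6.9, 0.4, 10.0]
width: 9.9
gripper_force: 61.7
```

Run:
```python
from h import *
imove(-5.9,0,115.7,0)
```

```text
t 22.4 at inst [-6.100e+00 -1.000e-01  1.163e+02] rel [ 0.      0.0002 -0.0013] F [-6.9  0.4 10. ] T [ 0.11  1.58 -0.04] w 9.9
move [0.01 0.02 0.06] [-0.    -0.     0.001]
```

Request:
send_rows:
  rows:
    - [[0, 0, 0.1, 0, 0, 0], [0, 0, 0.2, 0, 0, 0], [0, 0, 0.2, 0, 0, 0], [0, 0, 0.2, 0, 0, 0]]

```text
clock: 22.8
eef_pos: [491.9, 37.5, 115.6]
tool_rot: [3.141, 0.0, 1.689]
force: [-10.9, 0.6, 25.0]
width: 9.9
gripper_force: 63.7
```

Request:
send_rows:
  rows:
    - [[0, 0, 0.1, 0, 0, 0], [0, 0, 0.1, 0, 0, 0], [0, 0, 0.1, 0, 0, 0]]

```text
clock: 23.1
eef_pos: [491.9, 37.6, 115.5]
tool_rot: [3.141, 0.001, 1.689]
force: [-13.5, -0.2, 36.1]
width: 10.0
gripper_force: 65.1
```

Run:
```python
from h import *
imove(-5.9,0,115.7,0)
```

```text
t 23.1 at inst [ -6.3   0.  115.5] rel [-0.0008 -0.0009 -0.0015] F [-13.5  -0.2  36.1] T [ 0.02  2.8  -0.16] w 10.0
move [-0.    0.04 -0.02] [0.001 0.001 0.001]
```

Request:
send_rows:
  rows:
    - [[0, 0, -0.06, 0, 0, 0], [0, 0, -0.06, 0, 0, 0], [0, 0, -0.06, 0, 0, 0], [0, 0, -0.06, 0, 0, 0], [0, 0, -0.06, 0, 0, 0]]

```text
clock: 23.6
eef_pos: [491.9, 37.5, 115.6]
tool_rot: [3.141, 0.001, 1.689]
force: [-10.8, 0.0, 29.0]
width: 9.9
gripper_force: 64.3
```

Run:
```python
from h import *
imove(-5.9,0,115.7,0)
d=wrist();im=d['pixels'];save(im,'fin.png')
# rows of screw-hole (white ring) seen vs seated prediction: tongue/plate +y edge in instrument frame
g=im[90:140,280:320].mean(axis=(1,2)) if 0 else None
for p in ((-50,69,40),(-50,69,37),(34.5,69,40),(43,69,36)):print(p,wproj(d,[*inst(p[0],p[1]),p[2]]).round(1))
m=cv2.inRange(cv2.cvtColor(im,cv2.COLOR_RGB2HSV),(0,0,235),(180,25,255))
n,l,st,c=cv2.connectedComponentsWithStats(m)
for i in range(1,n):
    if 30<st[i,4]<600:print(st[i],c[i].round(1))
```

```text
t 23.6 at inst [ -6.2  -0.  115.6] rel [-0.0006 -0.0006 -0.0014] F [-10.8   0.   29. ] T [ 0.08  2.45 -0.16] w 9.9
move [ 0.    0.03 -0.01] [0.001 0.001 0.001]
(-50, 69, 40) [231.5 129.3]
(-50, 69, 37) [233.2 128.6]
(34.5, 69, 40) [406.3 129.1]
(43, 69, 36) [420.3 129.1]
[237 143  17  16 136] [245.1 150.4]
[574 341  31  32 128] [587.3 353.8]
[582 352  32  33  50] [596.3 364.9]
[592 363  14  13  58] [598.1 369. ]
[559 392  26   8  88] [574.2 396.8]
```

```bash
python3 -c "
from cell import ctrl
print(ctrl.finish_job())"
```

```text
the job is handed in; nothing more can be done
None
```

Job handed in at about 24 s: both spares are in bays 1 and 2 with nubs to the red contacts, the old cell was left in bay 3, and the cover is against its stop and held flat at about 29 N; the final seating was judged from position and force readings, not a last picture.

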